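# Slide a walnut blank along the rail into the corner pocket

## Robot

A 6-joint arm with a two-finger parallel gripper is mounted at the origin on the work surface. World frame = base frame: x ahead of the robot, y to its left, z up, the work surface at z = 0. Lengths are in m, angles in rad, forces in N, time in s.
With the tool pointing down it reaches from about 0.275 to 0.875 m from the base axis. Payload 12.5 kg.
Tool frame: the origin (TCP) lies on the centre line of the jaws, within the pads' length; the fingertips stand r.finger_overhang ahead of it and the grasp point (between the pads) lies 3 mm ahead of it (r.finger_overhang is the distance from the TCP to the fingertips, in m); z points along the fingers, y is the line along which they close (so a half turn about z gives the same grasp; the last joint's range is limited). The gripper opens to 85 mm and grips with 20 to 120 N. Pads are 22 mm wide; open, the fingers measure 114 mm over their backs; the gripper's body (76 mm by 85 mm) begins 54 mm behind the grasp point. The pads swing forward as they close: fully open they stand 13 mm farther back than shut.
Start: joints at [-1.279, 0.351, 1.652, -0, 1.139, -0.085], TCP at [0.202, -0.511, 0.253] pointing down, gripper open.
Joint ranges: [-2.75, 2.75], [-0.79, 2.1], [0.01, 2.65], [-1.57, 4.71], [0.07, 3.14], [-2.87, 2.87]. Speed limits (rad/s): [2.22, 2.22, 2.79, 3.14, 3.14, 3.14].

## Interface

Orientations are given as a unit quaternion [x, y, z, w].
In Python, from cell import r, optics gives the robot as it stands. The module is installed in compiled form; this text tells all that it offers. Calls block until the motion is done:
- r.move_to(position, orientation): joint-space move of the TCP to a pose.
- r.move_linear(position, rot=None, vel=0.15): straight line of the TCP; rot=None keeps the orientation; vel is the mean speed in m/s.
- r.set_joints(angles): joint-space move.
- r.set_gripper(opening, squeeze=None): opening from 0.0 (shut) to 1.0 (fully open); squeeze is the grip in N (None keeps the last); returns when the fingers have stopped.
- r.sleep(seconds).
- r.inverse_kinematics(position, orientation): joint angles nearest the present ones, or None.
- optics.get_image(name): name is "scene" or "top"; returns a dict with "pixels" (400x640x3 uint8, red, green, blue), "depth" (400x640 float32, m along the optical axis (not along the pixel's ray), 0 where there is no reading), "fx", "fy", "cx", "cy" (pixels), "D" ([k1, k2, p1, p2, k3] as OpenCV has them; the pictures are not rectified), "camera_from_world" (4x4, takes a point from world to camera coordinates). Camera axes: x right, y down, z forward; pixel columns grow to the right and rows downward; lengths in m; the calibration is good to about 2 mm. A picture is of the moment at which its call begins.
A pose or a line that the arm cannot do raises r.PlanningError and nothing moves.
- r.hand_in(): hands the job in; it is judged then, once.
Readings, each from a call of its own:
- r.current_t(): time.
- r.current_q(): joint angles.
- r.current_qvel(): joint speeds.
- r.current_effort(): joint torques, N m.
- r.current_tool_pos(): TCP position.
- r.current_ee_rot(): TCP orientation.
- r.current_contact_force(): force on the tool from outside, world axes, zero at the start.
- r.current_torque(): the same for the moment, N m.
- r.current_opening(): opening from 0.0 (shut) to 1.0 (fully open).
- r.current_finger_force(): force on a finger pad.
Only numpy, scipy, OpenCV 4.12 (cv2) and the standard library are available. Lean on these libraries where they do the work, as an engineer would, in place of code of your own. Each camera call takes 0.05 s, during which the arm holds its last target. There are 200 camera calls.

## Task

On the plywood set-up board, push the short walnut blank flat up against the aluminium rail, then, keeping it against the rail, drag it along until it sits fully home in the corner pocket: one long side against the rail and its end against the stop. Use the fingertips or the outside of the fingers only: do not lift or tip the blank, and leave everything else on the table alone. Finish with the gripper clear.

Things in the scene. Friction and masses are not known exactly. Their poses are not given: they have to be found in the camera images.
- board: Fixed plywood board, 200 x 360 mm, 12 mm thick. Origin: centre of its underside, on the table. x across it, away from the robot towards the rail; y along the rail towards the corner pocket; z up. An aluminium rail 24 mm wide runs the full length at the far side and rises 30 mm above the board top; its flat face looks to -x, at x = +60 mm.
- rail_face (a point): Point on the rail's flat face, half-way along it (y = 0 of the board), at board-top height; same axes as the board.
- stop: Pale wooden corner stop, 22 mm high, fixed on the board at the rail; black knob on it to 36 mm. Origin: inner corner of the pocket, where rail face and stop face meet, at board-top height; axes as the board's. Stop face: y = 0, x = 0 to -60 mm, 26 mm thick. A lip 16 mm wide runs back to y = -34 mm, inner face at x = -42 mm: a pocket 42 mm wide, 34 mm deep, open at -y and on top.
- blank: Short dark walnut block loose on the board, 36 mm (x) x 70 mm (y), 24 mm high, 30 to 65 g, slides with plain friction. Origin: centre of its underside. Starts near the rail's open (-y) end, 20 to 55 mm off the rail, its y within 0.4 rad of the board's. Fully home: origin at x = -18, y = -35 mm of the stop's frame; the pocket takes its front half.
- stopper: Bystander: turned wooden bottle stopper standing on the board's robot side, 30 mm across, 44 mm high. Origin: centre of its underside.
- stub: Bystander: upright wooden cylinder standing on the board's robot side, 34 mm across, 40 mm high. Origin: centre of its underside.
- long_blank: Bystander: long dark walnut blank, 36 x 190 x 36 mm (long along its y), lying on the table between robot and board. Origin: centre of its underside.
- disc_a: Bystander: log disc lying on the table to the left, 120 mm across, 42 mm high. Origin: centre of its underside.
- disc_b: Bystander: log disc lying on the table at the far left, 110 mm across, 36 mm high. Origin: centre of its underside.
- disc_c: Bystander: log disc lying on the table to the right, 124 mm across, 40 mm high. Origin: centre of its underside.
- jar: Bystander: white lidded jar on the table to the left, 116 mm across, 160 mm high. Origin: centre of its underside.
Not all that is in view belongs to the job. Several things have the shape of the blank; the one meant has the colours described above.

How it is judged:
By the outcome, as a careful person would: the job done as asked, in the order asked, and still so for the second after the job is handed in, with the robot touching nothing.
It also fails if it takes over 50 s, if anything falls off the work surface, if the arm or the gripper's body presses on something with over 40 N, if the wrist force passes 120 N, or if a joint passes its speed limit or range.

## Working session

There is one attempt and no reset: what is moved stays moved. The work goes in short steps, each a Python script; the robot and the scene stay as the last script left them, time stands still between calls to the robot, and variables do not carry over. Pictures are saved under pics/ and viewed, at most 10 in all, crops included, and the job is handed in when it is done.

```bash
mkdir -p pics; python3 - <<'E'
from cell import r, optics
import cv2, numpy as np
for n in ("top","scene"):
    d=optics.get_image(n); np.savez(f"{n}0.npz",**d)
    cv2.imwrite(f"pics/{n}0.png",d["pixels"][:,:,::-1])
    print(n,d["fx"],d["cx"],d["D"],np.round(d["camera_from_world"],3).tolist())
print(r.finger_overhang,r.current_t(),r.current_ee_rot())
E
```

```text
top 497.1300094281169 326.0065528258637 [0.01402935 0.         0.         0.         0.        ] [[-0.01, -1.0, -0.002, 0.024], [-0.977, 0.01, -0.212, 0.511], [0.212, 0.0, -0.977, 1.673], [0.0, 0.0, 0.0, 1.0]]
scene 443.92977193170776 316.3024872550759 [-0.04992048  0.          0.          0.          0.        ] [[0.434, 0.901, -0.002, -0.266], [0.558, -0.27, -0.784, -0.252], [-0.707, 0.339, -0.62, 1.594], [0.0, 0.0, 0.0, 1.0]]
0.022 0.1 [ 9.82309008e-01  1.87266512e-01 -4.70118137e-05 -5.14136594e-04]
```

View pics/top0.png

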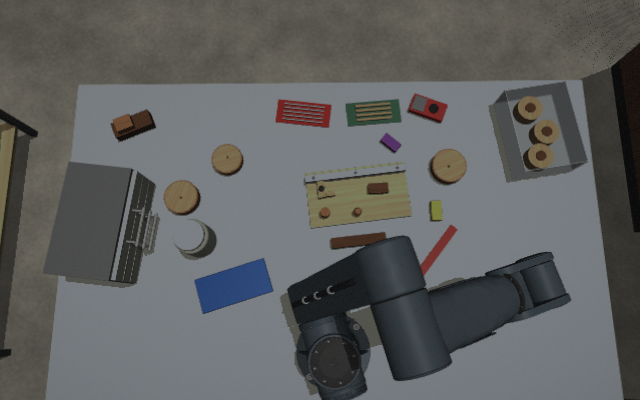

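View pics/scene0.png

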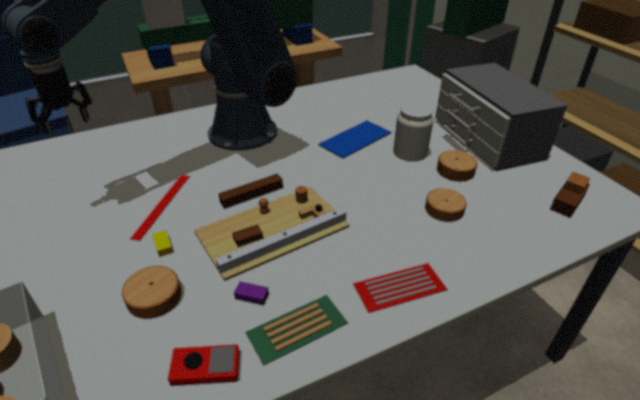

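The board is at about (358,195) in the top view, with the rail along its upper edge at row ~172. The stop is at (323,190) and the blank at (378,188). I'll enlarge that area.

```bash
python3 - <<'E'
import cv2
a=cv2.imread("pics/top0.png")[155:235,295:420]
cv2.imwrite("pics/top0c.png",cv2.resize(a,None,fx=6.4,fy=6.4,interpolation=cv2.INTER_CUBIC))
a=cv2.imread("pics/scene0.png")[170:280,185:360]
cv2.imwrite("pics/scene0c.png",cv2.resize(a,None,fx=4.5,fy=4.5,interpolation=cv2.INTER_CUBIC))
E
```

```text
(no output)
```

View pics/top0c.png

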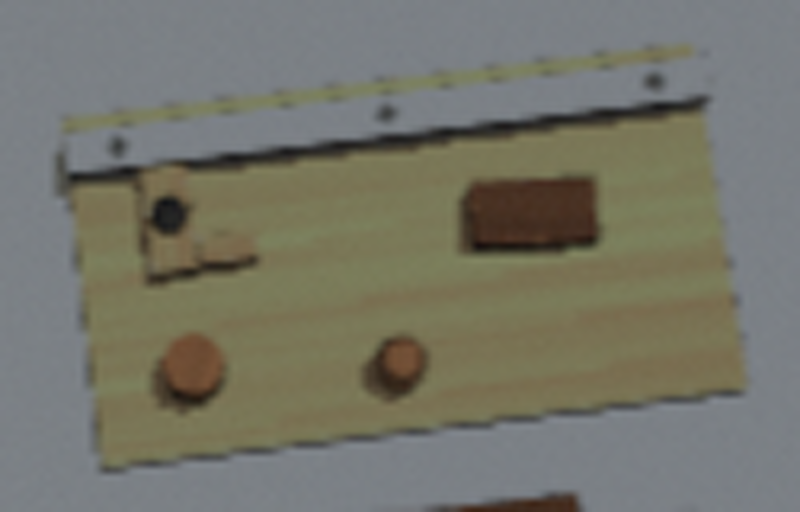

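View pics/scene0c.png

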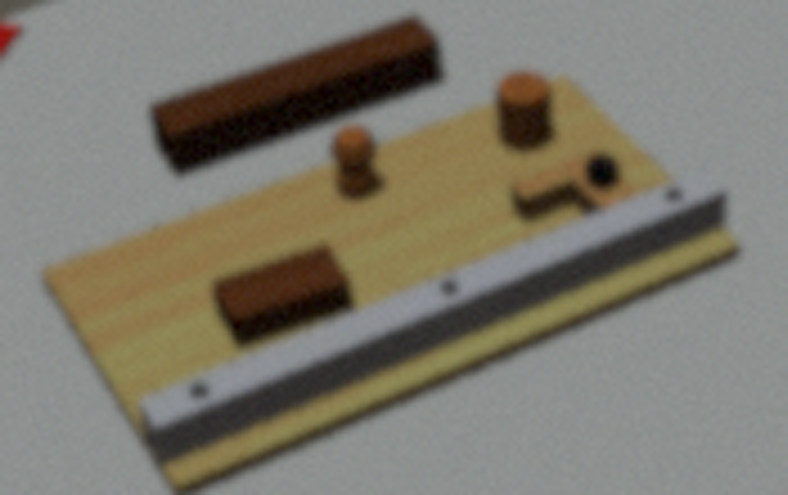

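The crops show the board's near corners at crop (100,468) and (745,392). The dark rail face line runs from (70,178) to (707,102). The blank's top has corners at about (472,180), (595,177), (597,238) and (472,243). The stop, with its knob at (168,214), has its lip inner end at about (257,238). Next I'll turn these into positions.

```bash
cat > h.py <<'E'
import numpy as np, cv2
def cam(d):
    return np.array([[d["fx"],0,d["cx"]],[0,d["fy"],d["cy"]],[0,0,1.]]), d["camera_from_world"]
def proj(d,P):
    K,T=cam(d); return cv2.projectPoints(np.asarray(P,float).reshape(-1,1,3),cv2.Rodrigues(T[:3,:3])[0],T[:3,3],K,d["D"])[0][:,0]
def unproj(d,uv,z):
    K,T=cam(d); n=cv2.undistortPoints(np.array(uv,float).reshape(-1,1,2),K,np.array(d["D"]))[:,0]
    R,t=T[:3,:3],T[:3,3]; C=-R.T@t; D=np.c_[n,np.ones(len(n))]@R
    return C+D*((z-C[2])/D[:,2])[:,None]
def uc(uv,s,x0,y0): return (np.array(uv,float)+.5)/s-.5+[x0,y0]
def rect(c,yaw,dx,dy,z):
    R=np.array([[np.cos(yaw),-np.sin(yaw)],[np.sin(yaw),np.cos(yaw)]])
    p=np.array([[dx,dy],[dx,-dy],[-dx,-dy],[-dx,dy]])@R.T+c
    return np.c_[p,np.full(4,z)]
E
python3 - <<'E'
from h import *
from scipy.optimize import least_squares
t=dict(np.load("top0.npz")); s=dict(np.load("scene0.npz"))
T=lambda p:uc(p,6.4,295,155); S=lambda p:uc(p,4.5,185,170)
# order: (+x,+y),(+x,-y),(-x,-y),(-x,+y)
bt=T([(65,122),(693,47),(745,392),(100,468)]); bs=S([(738,245),(178,488),(45,270),(570,80)])
kt=T([(472,180),(595,177),(597,239),(472,244)]); ks=S([(348,290),(240,320),(216,287),(328,248)])
def fit(mt,ms,dx,dy,z,x0,which="both"):
    def f(x):
        P=rect(x[:2],x[2],dx,dy,z); e=[]
        if which!="s": e.append(proj(t,P)-mt)
        if which!="t": e.append(proj(s,P)-ms)
        return np.ravel(e)
    o=least_squares(f,x0,loss="soft_l1"); return o.x,np.round(o.fun,1)
for w in ("t","s","both"):
    b,_=fit(bt,bs,.1,.18,.012,[.6,0,0],w); k,e=fit(kt,ks,.018,.035,.036,[.6,-.1,0],w)
    c,sn=np.cos(b[2]),np.sin(b[2]); q=np.array([[c,sn],[-sn,c]])@(k[:2]-b[:2])
    print(w,b.round(4),k.round(4),"blank in board",q.round(4),round(k[2]-b[2],3),e)
    Rb=np.array([[c,sn],[-sn,c]])
    for nm,uv,z in (("rail face bottom",[(78,181),(707,105)],.012),("stop knob",[(168,212)],.046),("stop lip end/inner top",[(257,238),(197,236)],.034),("stopper",[(402,358)],.056),("stub",[(192,365)],.052)):
        print(nm,((unproj(t,T(uv),z)[:,:2]-b[:2])@Rb.T).round(4).tolist())
    print("scene stop lip",((unproj(s,S([(515,187),(575,168)]),.034)[:,:2]-b[:2])@Rb.T).round(4).tolist(), "rail top front",((unproj(s,S([(143,402),(690,180)]),.042)[:,:2]-b[:2])@Rb.T).round(4).tolist())
# depth check of board height
E
```

```text
t [ 0.5332 -0.093   0.1082] [ 0.5526 -0.1654  0.0152] blank in board [ 0.0114 -0.074 ] -0.093 [-0.5 -0.   0.1 -0.   0.3  0.2 -0.  -0.1]
rail face bottom [[0.0635, 0.1742], [0.0655, -0.1823]]
stop knob [[0.0317, 0.1267]]
stop lip end/inner top [[0.0142, 0.0795], [0.0192, 0.1122]]
stopper [[-0.066, 0.0108]]
stub [[-0.0557, 0.1237]]
scene stop lip [[0.0105, 0.0792], [0.0142, 0.1189]] rail top front [[0.0686, -0.179], [0.0684, 0.1656]]
s [ 0.5399 -0.0926  0.1085] [ 0.5605 -0.1663  0.0344] blank in board [ 0.0126 -0.0755] -0.074 [ 1.3 -1.  -1.   1.2 -0.5 -0.2  0.4 -0. ]
rail face bottom [[0.0569, 0.1745], [0.0588, -0.1821]]
stop knob [[0.0251, 0.1269]]
stop lip end/inner top [[0.0075, 0.0797], [0.0126, 0.1125]]
stopper [[-0.0727, 0.0111]]
stub [[-0.0624, 0.124]]
scene stop lip [[0.0039, 0.0795], [0.0075, 0.1192]] rail top front [[0.0619, -0.1787], [0.0618, 0.1658]]
both [ 0.5363 -0.0926  0.1087] [ 0.5556 -0.1656  0.0265] blank in board [ 0.0113 -0.0746] -0.082 [-0.5 -0.7  0.1 -1.   0.4 -0.8  0.1 -0.8  0.9 -2.2 -1.4 -0.2 -0.8 -1.5
  0.1 -1.2]
rail face bottom [[0.0605, 0.1741], [0.0623, -0.1825]]
stop knob [[0.0286, 0.1266]]
stop lip end/inner top [[0.0111, 0.0794], [0.0161, 0.1121]]
stopper [[-0.0692, 0.0107]]
stub [[-0.0588, 0.1236]]
scene stop lip [[0.0075, 0.0791], [0.0111, 0.1188]] rail top front [[0.0654, -0.1791], [0.0653, 0.1655]]
```

Board pose is about (0.536, -0.093) with yaw 0.109, and the blank sits at about (0.0115, -0.0745) on the board. To square it to the rail, I'll push its near side with both fingers, slightly spread, and stop on force.

```bash
cat >> h.py <<'E'
YAW=.1087; C0=np.array([.5363,-.0926])
RB=np.array([[np.cos(YAW),-np.sin(YAW)],[np.sin(YAW),np.cos(YAW)]])
ROT=[np.cos(YAW/2),np.sin(YAW/2),0,0]
def B(x,y,z): return [*(RB@[x,y]+C0),z]
def step(r,p0,p1,fmax,axis,ds=.004,vel=.04):
    """board-frame straight push, stops when the force along the axis (board 0/1) reaches fmax"""
    p0,p1=np.array(p0),np.array(p1); n=int(np.ceil(np.linalg.norm(p1-p0)/ds)); log=[]
    for i in range(1,n+1):
        p=p0+(p1-p0)*i/n; r.move_linear(B(*p),vel=vel)
        f=RB.T@np.array(r.current_contact_force())[:2]; log.append((p*1e3).round(1).tolist()[:2]+f.round(1).tolist())
        if abs(f[axis])>fmax: break
    print(log[-14:],"t",r.current_t()); return p
def shot(optics,n,name):
    d=optics.get_image(n); np.savez(f"{name}.npz",**d)
    w=(155,235,295,420,6.4) if n=="top" else (170,280,185,360,4.5)
    a=d["pixels"][w[0]:w[1],w[2]:w[3],::-1]
    cv2.imwrite(f"pics/{name}.png",cv2.resize(a,None,fx=w[4],fy=w[4],interpolation=cv2.INTER_CUBIC))
E
python3 - <<'E'
from h import *
from cell import r,optics
r.set_gripper(.35)
r.move_to(B(-.04,-.0745,.15),ROT)
r.move_linear(B(-.04,-.0745,.039),vel=.12)
print(r.current_opening(),r.current_contact_force(),r.current_t())
p=step(r,(-.04,-.0745,.039),(.02,-.0745,.039),6,0)
print(r.current_tool_pos(),B(*p))
shot(optics,"scene","s1")
E
```

```text
0.35203145736145164 [-0.13468792  0.14167399  0.67847898] 3.4583
[[-36.0, -74.5, 0.6, -0.4], [-32.0, -74.5, -0.2, 0.5], [-28.0, -74.5, -0.3, 0.4], [-24.0, -74.5, -0.1, 0.3], [-20.0, -74.5, -0.4, 0.3], [-16.0, -74.5, -0.0, -0.2], [-12.0, -74.5, -0.2, -0.2], [-8.0, -74.5, 0.6, -0.4], [-4.0, -74.5, -0.5, -0.3], [0.0, -74.5, 0.2, -0.1], [4.0, -74.5, 0.4, -0.2], [8.0, -74.5, 0.4, 0.7], [12.0, -74.5, 0.4, -0.2], [16.0, -74.5, -12.8, -1.8]] t 6.9583
[ 0.55811644 -0.16494753  0.03854017] [np.float64(0.5602877793976163), np.float64(-0.16492452170302474), np.float64(0.039)]
```

View pics/s1.png

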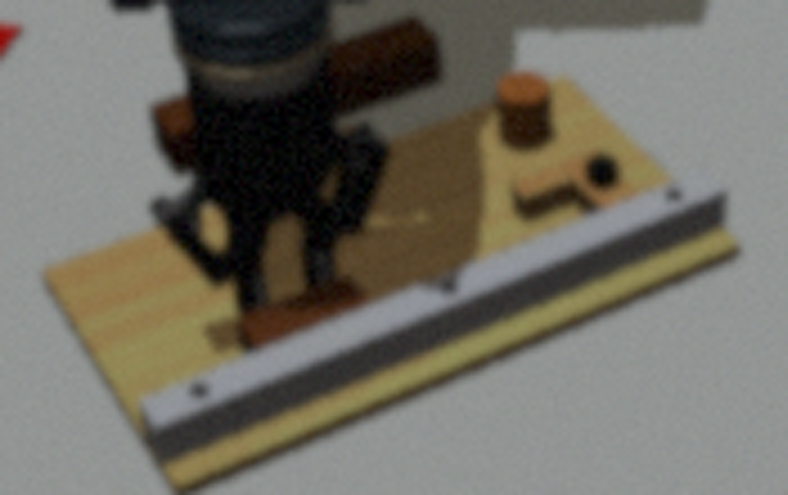

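The blank is flat against the rail: force jumped to 12.8 N at TCP x≈14 mm, as predicted, and the near fingers sit along its side at crop (255–320, 300). Next I'll push its open end along the rail with shut fingers, edging slightly towards the rail, and pause before the pocket.

```bash
python3 - <<'E'
from h import *
from cell import r,optics
r.move_linear(B(.002,-.0745,.039),vel=.08)
r.move_linear(B(.002,-.0745,.10),vel=.15)
r.set_gripper(0)
r.move_linear(B(.041,-.15,.10),vel=.2)
r.move_linear(B(.041,-.15,.041),vel=.12)
print(r.current_opening(),r.current_contact_force(),r.current_t())
p=step(r,(.041,-.15,.041),(.043,-.014,.041),5,1,ds=.008,vel=.06)
shot(optics,"top","t2"); shot(optics,"scene","s2")
a=cv2.imread("pics/t2.png"); b=cv2.imread("pics/s2.png")
b=cv2.resize(b[100:400],(520,198)); a=cv2.resize(a,(520,333))
cv2.imwrite("pics/c2.png",np.vstack([a,b]))
E
```

```text
-0.0021485935097898144 [ 0.82501946 -0.02553433 -0.5029563 ] 9.5
[[41.6, -112.2, -0.1, 0.3], [41.7, -104.7, 0.9, -0.7], [41.8, -97.1, -0.2, -0.0], [41.9, -89.6, 0.0, -0.4], [42.0, -82.0, -0.7, -0.4], [42.1, -74.4, 0.4, 1.5], [42.2, -66.9, -0.1, 1.0], [42.3, -59.3, -0.2, -0.0], [42.4, -51.8, 0.7, 1.0], [42.6, -44.2, -1.0, -1.1], [42.7, -36.7, 0.2, -0.0], [42.8, -29.1, -0.1, -0.3], [42.9, -21.6, 0.2, -0.2], [43.0, -14.0, 0.1, 0.5]] t 14.45
```

View pics/c2.png

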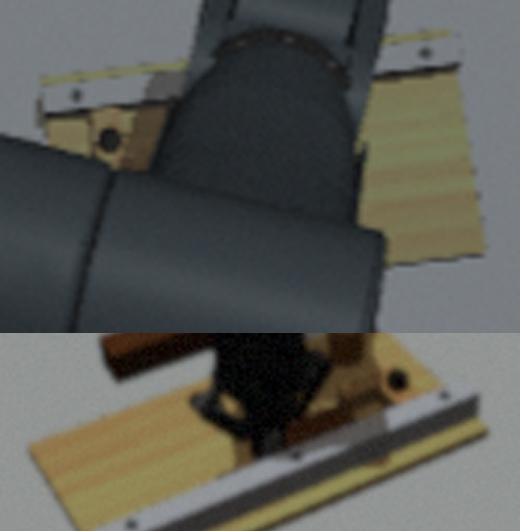

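In the scene half, the blank (around (330,415)) is still along the rail, with its front end about to enter the pocket. The arm hides it in the top half. I'll carry on to the stop with force-limited steps.

```bash
python3 - <<'E'
from h import *
from cell import r,optics
p=step(r,(.043,-.014,.041),(.044,.045,.041),6,1,ds=.003,vel=.04)
print(r.current_tool_pos(),B(*p),p)
y=p[1]
r.move_linear(B(p[0],y-.03,.041),vel=.08)
r.move_linear(B(p[0],y-.05,.15),vel=.2)
r.move_linear(B(-.02,-.20,.25),vel=.3)
shot(optics,"scene","s3"); shot(optics,"top","t3")
print(r.current_t())
a=cv2.imread("pics/t3.png"); b=cv2.imread("pics/s3.png")
b=b[90:350,380:788]; a=a[40:340,20:428]
cv2.imwrite("pics/c3.png",np.vstack([a,b]))
E
```

```text
[[43.1, -8.1, 0.8, -0.5], [43.1, -5.2, -0.8, 0.0], [43.2, -2.2, -1.0, 0.1], [43.2, 0.7, 0.6, -0.1], [43.3, 3.7, 0.5, -0.2], [43.4, 6.6, 0.2, -0.1], [43.4, 9.6, -0.2, -0.3], [43.4, 12.5, 0.1, -0.6], [43.5, 15.5, -0.1, 0.0], [43.6, 18.5, -0.0, 0.0], [43.6, 21.4, 0.3, -0.0], [43.6, 24.3, -0.6, -0.4], [43.7, 27.3, 1.5, 1.8], [43.8, 30.2, -2.1, -10.2]] t 18.3
[ 0.5766684  -0.05892552  0.04112562] [np.float64(0.5765100826976859), np.float64(-0.0577822710469901), np.float64(0.041)] [0.04375 0.03025 0.041  ]
20.4917
```

View pics/c3.png

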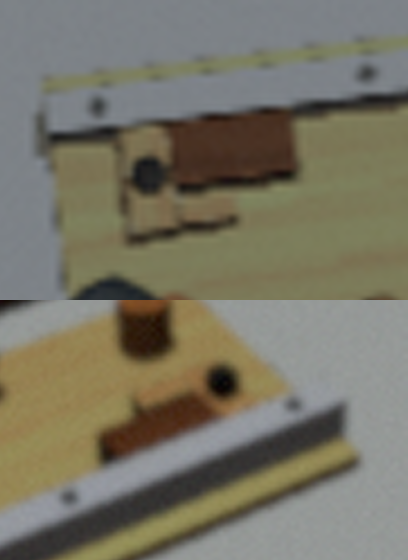

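Both views show the blank in the pocket. Its end is against the stop (top half, x≈172) and its long side is along the rail. As a check, I'll press lightly on the rear long side behind the lip, which also closes any small gap to the rail. Rail contact is expected near x≈14 mm.

```bash
python3 - <<'E'
from h import *
from cell import r,optics
r.move_linear(B(-.012,.0,.15),vel=.3)
r.move_linear(B(-.012,.059,.12),vel=.2)
r.move_linear(B(-.012,.059,.041),vel=.1)
print(r.current_contact_force(),r.current_t())
r.move_linear(B(.006,.059,.041),vel=.06)
p=step(r,(.006,.059,.041),(.017,.059,.041),4,0,ds=.001,vel=.03)
print((RB.T@(np.array(r.current_tool_pos())[:2]-C0)).round(4))
r.move_linear(B(-.014,.059,.041),vel=.08)
r.move_linear(B(-.014,.059,.12),vel=.15)
# gentle re-seat against the stop
r.move_linear(B(.0438,-.01,.12),vel=.3)
r.move_linear(B(.0438,-.01,.041),vel=.12)
r.move_linear(B(.0438,.025,.041),vel=.08)
p=step(r,(.0438,.025,.041),(.0438,.034,.041),4,1,ds=.001,vel=.03)
print((RB.T@(np.array(r.current_tool_pos())[:2]-C0)).round(4))
r.move_linear(B(.0438,p[1]-.03,.041),vel=.08)
r.move_linear(B(.0438,p[1]-.05,.15),vel=.2)
r.move_linear(B(-.02,-.20,.25),vel=.3)
shot(optics,"scene","s4"); shot(optics,"top","t4")
print(r.current_t())
a=cv2.imread("pics/t4.png"); b=cv2.imread("pics/s4.png")
cv2.imwrite("pics/c4.png",np.vstack([a[40:340,20:428],b[60:350,380:788]]))
E
```

```text
[ 0.53332683 -0.26800245 -0.24038324] 22.8083
[[7.0, 59.0, -0.8, -0.0], [8.0, 59.0, 0.5, 0.3], [9.0, 59.0, 0.7, -0.4], [10.0, 59.0, 0.7, 0.6], [11.0, 59.0, -0.6, -0.3], [12.0, 59.0, 0.8, 0.2], [13.0, 59.0, -0.7, 0.8], [14.0, 59.0, -5.7, -1.1]] t 25.2583
[0.0131 0.0591]
[[43.8, 26.0, 0.4, -0.1], [43.8, 27.0, -0.5, -0.2], [43.8, 28.0, -0.0, 0.9], [43.8, 29.0, 0.2, -2.0], [43.8, 30.0, -1.7, -9.5]] t 29.525
[0.0439 0.0291]
31.7167
```

View pics/c4.png

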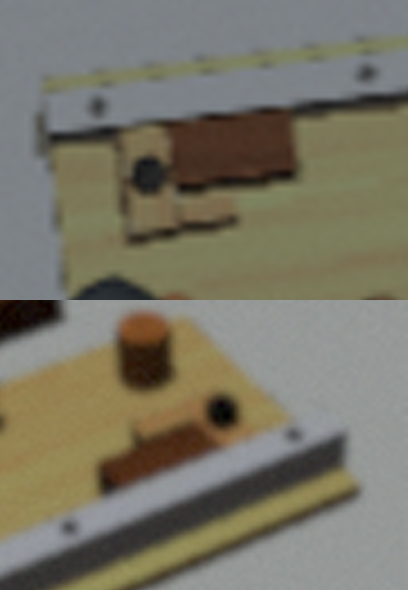

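The picture is unchanged: the blank is flush with the rail and its end is on the stop at (172,150). Both presses met solid resistance where expected, and the gripper is clear, so I'm handing in.

```bash
python3 -c "
from cell import r
print(r.hand_in())"
```

```text
the job is handed in; nothing more can be done
None
```

The walnut blank is fully home in the corner pocket, with its long side on the rail and its end on the stop (both confirmed by force), and the job was handed in at about 32 s with the gripper clear.

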